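# Seat the prism in its three-notch display mount

### The arm

A 6-joint arm with a two-finger parallel gripper is mounted at the origin on the work surface. World frame = base frame: x ahead of the robot, y to its left, z up, the work surface at z = 0. Lengths are in m, angles in rad, forces in N, time in s.
With the tool pointing down it reaches from about 0.35 to 0.775 m from the base axis. Payload 5.5 kg.
Tool frame: the origin (TCP) lies between the finger pads; the fingertips stand 11 mm ahead of it and the grasp point (between the pads) lies 8 mm behind it (tips_ahead is the distance from the TCP to the fingertips, in m); z points along the fingers, y is the line along which they close (so a half turn about z gives the same grasp; the last joint's range is limited). The gripper opens to 85 mm and grips with 20 to 120 N. Pads are 22 mm wide; open, the fingers measure 114 mm over their backs; the gripper's body (76 mm by 85 mm) begins 54 mm behind the grasp point. The pads swing forward as they close: fully open they stand 13 mm farther back than shut.
Start: joints at [-1.297, 0.313, 0.046, 1.304, 0, 1.431], TCP at [0.231, -0.527, 0.242] pointing down, gripper open.
Joint ranges: [-2.76, 2.76], [-0.86, 1.69], [-1.03, 1.26], [-2.2, 2.34], [-1.47, 1.5], [-3.14, 3.14]. Speed limits (rad/s): [2.57, 2.57, 3.14, 3.14, 3.14, 3.14].

### API

Orientations are given as a unit quaternion [w, x, y, z].
In Python, from workcell import * gives the robot as it stands. The module is installed in compiled form; this text tells all that it offers.
- The arm moves only by the tool jog_arm, never from a script. Its argument "moves" is a list of rows, each an object with "fingers": the closure, from 0 (fully open) to 1 (shut); "slide": the shift along the tool's x, y, z in mm, a list of three; "angular": the turn, a rotation vector about the tool's x, y, z in degrees, a list of three. A call has 1 to 10 rows; each row is the pose to reach, as a shift and turn from the pose commanded when the call began, along the tool's axes at that moment; what a row does not reach only later rows make up. A row lasts 1/12 s, in which the tool goes at most 41.7 mm and 7.16 degrees, less where a joint would pass 70% of its speed; a pose out of reach is approached as far as the arm can. A call with a gripper value outside its range is refused whole. The fingers move at their own pace and stop on an object; "squeeze" is the grip in N (left out, the last holds). Time passes only in rows, so rows that repeat a pose let the fingers close. It gives the time, the measured TCP pose, the force, the opening and the grip force at its end, in the units of the state.
- get_state(): the state, without advancing time (a new reading comes with each control period).
- read_camera(name): name is "side" or "top" or "wrist"; returns a dict with "color" (480x640x3 uint8, red, green, blue), "fovy" (degrees; the focal length in pixels is half the picture's height over the tangent of half this angle, whatever the lens; pixels are square), "cx", "cy" (the principal point, pixels), "world_from_camera" (4x4, takes a point from camera to world coordinates); the wrist camera has in their place "tool_from_camera" (4x4, takes a point from camera to tool coordinates, whose origin is the TCP and whose axes are the flange's). Camera axes: x right, y down, z forward; pixel columns grow to the right and rows downward; lengths in m; the calibration is good to about 2 mm. A picture is of the moment at which its call begins: read the wrist's pose just before it. There is no depth.
- hand_in(): hands the job in; it is judged then, once.
Trained networks look in a picture, given as the dict that the camera call returned (one of the last four; its "shot" number tells which), for a name from the list of things; names that differ only in an ending like _2 or _b are one class to them, and where a whole thing is asked for, a point or a joint stands for the part that bears it (a point fixed in the world has none). Each returns a list of dicts, best first, with "p" (0 to 1); they miss things now and then, are a little off and sometimes report something else, mostly with a low value. They report only what shows in the picture. A call takes as long as a camera call. They do not tell look-alikes from the thing itself.
- look_for(target, picture): "point" ([column, row] in pixels, amid what is visible of it).
- tip_of(target, picture): "point" ([column, row] in pixels: a listed point, or the origin of a listed thing).
The state is a dict: "clock": time; "joint_pos": joint angles; "qvel": joint speeds; "tau": joint torques, N m; "tcp_pos": TCP position; "orientation": TCP orientation; "wrist_force": force on the tool from outside, world axes, zero at the start; "ft_torque": the same for the moment, N m; "finger_gap": finger opening in m; "grip_force": force on a finger pad.
Only numpy, scipy, OpenCV 4.12 (cv2) and the standard library are available. Lean on these libraries where they do the work, as an engineer would, in place of code of your own. Each camera call takes 0.05 s, during which the arm holds its last target. There are 200 camera calls.

### The job

Take the glass prism off the cork coaster and seat it in the round black three-point mount: set it down gently, feel for the angle at which its three feet drop into the notches, and press it down until it is held fully home under the three spring catches, level and unable to rock. Go easy on the glass (never press on it with more than about 20 N), do not disturb the other things, and let go at the end.

Things in the scene. Friction and masses are not known exactly. Their poses are not given: they have to be found in the camera images.
- optic_center (a point): Centre of the loose prism's glass block (prism 0.20 to 0.29 kg): clear glass, 36 mm (own x) x 24 mm (own y) x 50 mm high, upright on a round metal cell. This point lies 40.5 mm above the foot tips, 25 mm above the cell's top face and 25 mm below the block's top. Own z points up. Grip the block across its 24 mm width.
- optic_cell (a point): Centre of the top face of the prism's round aluminium cell, 74 mm in diameter and 8 mm thick, 15.5 mm above the foot tips. It stands on three ball feet (6 mm balls on a 30 mm radius) at 0, 120 and 240 degrees from own +x, a red dot on the cell over each. Axes as the block's.
- coaster: Fixed round cork coaster, 96 mm in diameter, 6 mm thick, on the work surface; origin at the centre of its underside. The prism starts upright on it, at any yaw.
- mount: Fixed round black mount on the work surface, 116 mm in diameter, base 14 mm high; origin at the centre of its underside, z up. It carries a brass seat ring and, around it, three steel posts with spring catches.
- seat_ring (a point): Centre of the brass seat ring, at its flat top, 24 mm above the work surface; axes as the mount's. Flat from 22 to 36 mm radius but for three radial V-notches 120 degrees apart, 10.4 mm wide, 60-degree flanks. One notch lies within 0.6 rad either way of own +x: the angle differs each time and no pose tells it. It is stiff and polished. On the flat top the prism stands 6 mm higher than home.
- catches (a point): Point on the mount's axis at the height of the catches, 32.3 mm above the work surface. Three steel posts 36.5 mm high, 46 to 55 mm from the axis, at 60, 180 and 300 degrees from own +x, each with a polished spring catch pointing inwards. Over the last 4 to 5 mm down the cell's rim is pushed past them, which takes about 6 to 12 N in all; then they lie over the rim.
- mount_seat (a point): Point on the mount's axis, 58.5 mm above the work surface, where the prism's centre point lies when it is fully home. The block's top is then 83.5 mm above the work surface. Axes as the mount's.
- ball0_center (a point): Centre of a loose red match ball, 72 mm in diameter, resting on a black ring stand 22 mm high. Leave alone.
- ball1_center (a point): Centre of a loose white match ball, 72 mm in diameter, resting on a black ring stand 22 mm high. Leave alone.
- stopwatch: Loose chrome stopwatch lying flat, 54 mm in diameter, 14 mm thick, its crown along own +x; origin at the centre of its underside. Leave alone.
- paperweight: Loose amber glass paperweight, 56 mm in diameter, 29 mm high; origin at the centre of its underside. Leave alone.
Not all that is in view belongs to the job. Leave any blue, green or yellow look-alike of the part that bears optic_center alone.

How it is judged:
By the outcome, as a careful person would: the job done as asked, in the order asked, and still so for the second after the job is handed in, with the robot touching nothing.
It also fails if it takes over 72 s, if anything falls off the work surface, if the arm or the gripper's body presses on something with over 40 N, if the wrist force passes 120 N, or if a joint passes its speed limit or range.

## Working session

There is one attempt and no reset: what is moved stays moved. The work goes in short steps, Python scripts to look and compute and a tool call to move; the robot and the scene stay as the last step left them, time stands still between calls to the robot, and variables do not carry over. Pictures are saved under pics/ and viewed, at most 12 in all, crops included, and the job is handed in when it is done.

Besides the shell and the picture viewer there is one more tool, called after "Call:" as name(argument=value, ...), one argument or row to a line, values as JSON. jog_arm: Moves the arm, as the interface text tells. Its arguments: {"type":"object","properties":{"moves":{"type":"array","items":{"type":"object","properties":{"fingers":{"type":"number"},"slide":{"type":"array","items":{"type":"number"}},"angular":{"type":"array","items":{"type":"number"}}}}},"squeeze":{"type":"number"}},"required":["moves"]}

```bash
mkdir -p pics
cat > h.py <<'E'
from workcell import *
import numpy as np, cv2
from scipy.spatial.transform import Rotation as R
def q2R(q): return R.from_quat([q[1],q[2],q[3],q[0]]).as_matrix()
def campose(c,s=None):
    if 'world_from_camera' in c: return np.array(c['world_from_camera'])
    s=s or get_state(); T=np.eye(4); T[:3,:3]=q2R(s['orientation']); T[:3,3]=s['tcp_pos']
    return T@np.array(c['tool_from_camera'])
def ray(c,T,p):
    f=240/np.tan(np.radians(c['fovy'])/2)
    d=T[:3,:3]@np.array([(p[0]-c['cx'])/f,(p[1]-c['cy'])/f,1]); return T[:3,3],d/np.linalg.norm(d)
def atz(c,T,p,z):
    o,d=ray(c,T,p); return o+d*(z-o[2])/d[2]
def proj(c,T,X):
    f=240/np.tan(np.radians(c['fovy'])/2); x=np.linalg.inv(T)@np.append(X,1); return np.array([c['cx']+f*x[0]/x[2],c['cy']+f*x[1]/x[2]])
def save(n,im): cv2.imwrite('pics/'+n+'.png',cv2.cvtColor(im,cv2.COLOR_RGB2BGR))
E
python3 - <<'E'
from h import *
s=get_state(); print(s)
Z=dict(optic_center=.0465,optic_cell=.0215,coaster=0,mount=0,seat_ring=.024,ball0_center=.055,ball1_center=.055,stopwatch=0,paperweight=0)
for n in ['top','side']:
    c=read_camera(n); T=campose(c); save(n,c['color']); print(n,c['fovy'],T[:3,3].round(3))
    for k,z in Z.items():
        print(k,[(np.round(d['point']),round(d['p'],2),atz(c,T,d['point'],z)[:2].round(3)) for d in tip_of(k,c)[:3]])
print(get_state()['clock'])
E
```

```text
{'clock': 0.0, 'joint_pos': array([-1.29662111e+00,  3.14007357e-01,  4.49602657e-02,  1.30358098e+00,
       -2.12673721e-07,  1.43117945e+00]), 'qvel': array([ 0.00063639,  0.00047614,  0.00208473,  0.00019329, -0.00102018,
        0.00132712]), 'tau': array([ 2.05478591e-04, -4.80620921e+01,  2.98536676e+01,  1.92865531e-02,
       -5.37056428e-05, -2.81146072e-06]), 'tcp_pos': array([ 0.23104617, -0.52600106,  0.24139723]), 'orientation': array([-9.13791243e-04,  9.78672842e-01,  2.05423052e-01, -6.16786232e-05]), 'wrist_force': array([ 0.72289085,  0.35453067, -0.59976642]), 'ft_torque': array([ 0.00750691, -0.00073495, -0.00107551]), 'grip_force': 0.0, 'finger_gap': 0.08537614861560797}
top 52.59461299606546 [ 0.438 -0.015  1.093]
optic_center [(array([380., 237.]), 0.77, array([ 0.524, -0.151])), (array([316., 244.]), 0.75, array([ 0.51 , -0.011])), (array([360., 178.]), 0.64, array([ 0.654, -0.109]))]
optic_cell [(array([374., 241.]), 0.93, array([ 0.517, -0.14 ])), (array([318., 246.]), 0.93, array([ 0.507, -0.017])), (array([358., 176.]), 0.71, array([ 0.664, -0.108]))]
coa
[... 1000 characters left out ...]
225.]), 0.92, array([ 0.525, -0.158])), (array([260., 239.]), 0.66, array([ 0.656, -0.104])), (array([332., 273.]), 0.56, array([0.505, 0.002]))]
coaster [(array([325., 238.]), 0.84, array([ 0.522, -0.139]))]
mount [(array([366., 347.]), 0.76, array([0.451, 0.159]))]
seat_ring [(array([365., 333.]), 0.58, array([0.453, 0.153]))]
ball0_center [(array([222., 416.]), 0.71, array([0.643, 0.32 ]))]
ball1_center [(array([267., 182.]), 0.8, array([ 0.661, -0.289])), (array([224., 415.]), 0.33, array([0.64 , 0.319]))]
stopwatch [(array([231., 296.]), 0.59, array([0.692, 0.046]))]
paperweight [(array([404., 283.]), 0.85, array([0.371, 0.003])), (array([325., 220.]), 0.6, array([ 0.524, -0.209]))]
1.0
```

View pics/top.png

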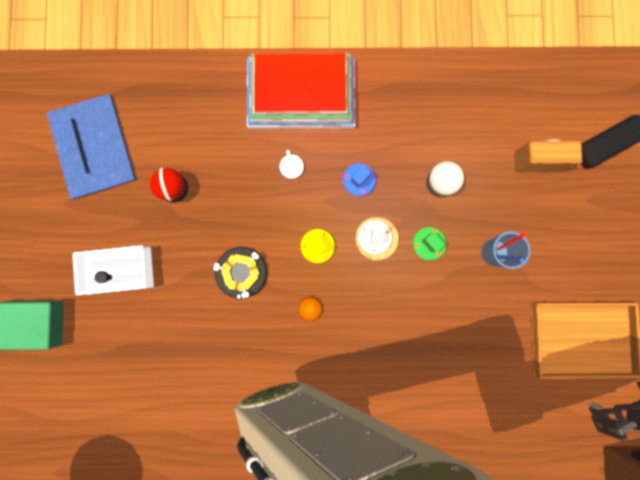

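View pics/side.png

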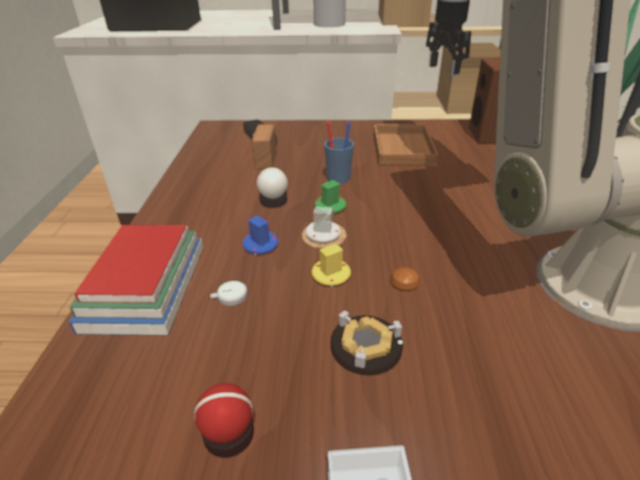

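The top view shows the clear prism on its coaster at (377,238) and the mount at (241,272). The look-alikes are blue (360,179), yellow (318,246) and green (430,243). The side view agrees. Next I'll approach with the wrist camera.

```bash
cat >> h.py <<'E'
def slide(target,yaw_x=None):
    "slide (mm) & turn (deg) from present pose to TCP target, tool down, tool x at world angle yaw_x (rad)"
    s=get_state(); M=q2R(s['orientation']); out=[(M.T@(np.array(target)-s['tcp_pos'])*1000).round(1)]
    if yaw_x is not None:
        D=np.array([[np.cos(yaw_x),np.sin(yaw_x),0],[np.sin(yaw_x),-np.cos(yaw_x),0],[0,0,-1]]).T
        D=np.column_stack([[np.cos(yaw_x),np.sin(yaw_x),0],[np.sin(yaw_x),-np.cos(yaw_x),0],[0,0,-1]])
        out.append(np.degrees(R.from_matrix(M.T@D).as_rotvec()).round(2))
    return out
E
python3 - <<'E'
from h import *
c=read_camera('wrist'); print(np.array(c['tool_from_camera']).round(3),c['fovy'])
print(slide([.525,-.145,.26],0.0), slide([.45,-.145,.26],0.0))
E
```

```text
[[ 0.001 -0.961 -0.276  0.069]
 [ 1.     0.     0.001  0.001]
 [-0.001 -0.276  0.961 -0.132]
 [ 0.     0.     0.     1.   ]] 66.0994068829376
[array([ 422.4, -231.2,  -17.7]), array([ 1.000e-02, -0.000e+00,  2.371e+01])] [array([ 353.7, -261.4,  -17.7]), array([ 1.000e-02, -0.000e+00,  2.371e+01])]
```

Call:
jog_arm(
  moves=[
    {"slide": [422,-231,-18],"angular": [0,0,23.7],"fingers": 0},
    {"slide": [422,-231,-18],"angular": [0,0,23.7]},
    {"slide": [422,-231,-18],"angular": [0,0,23.7]},
    {"slide": [422,-231,-18],"angular": [0,0,23.7]},
    {"slide": [422,-231,-18],"angular": [0,0,23.7]},
    {"slide": [422,-231,-18],"angular": [0,0,23.7]},
    {"slide": [422,-231,-18],"angular": [0,0,23.7]},
    {"slide": [422,-231,-18],"angular": [0,0,23.7]},
    {"slide": [422,-231,-18],"angular": [0,0,23.7]},
    {"slide": [422,-231,-18],"angular": [0,0,23.7]},
  ],
)

```text
schema error: expected keys fingers, slide, angular
```

Call:
jog_arm(
  moves=[
    {"slide": [60,-33,0]},
    {"slide": [60,-33,0]},
    {"slide": [60,-33,0]},
    {"slide": [60,-33,0]},
  ],
)

```text
schema error: expected keys fingers, slide, angular
```

Run:
```python
from h import *
s=get_state(); print(s['clock'],s['tcp_pos'],s['orientation'])
c=read_camera('wrist'); T=campose(c,s); save('w1',c['color'])
for k,z in dict(optic_center=.0465,optic_cell=.0215,coaster=.006).items():
    print(k,[(np.round(d['point'],1),round(d['p'],2),atz(c,T,d['point'],z)[:2].round(4)) for d in tip_of(k,c)[:3]])
```

```text
1.05 [ 0.23119422 -0.52652448  0.24233883] [6.95191472e-05 9.78678940e-01 2.05396027e-01 1.86520641e-05]
optic_center []
optic_cell []
coaster []
```

View pics/w1.png

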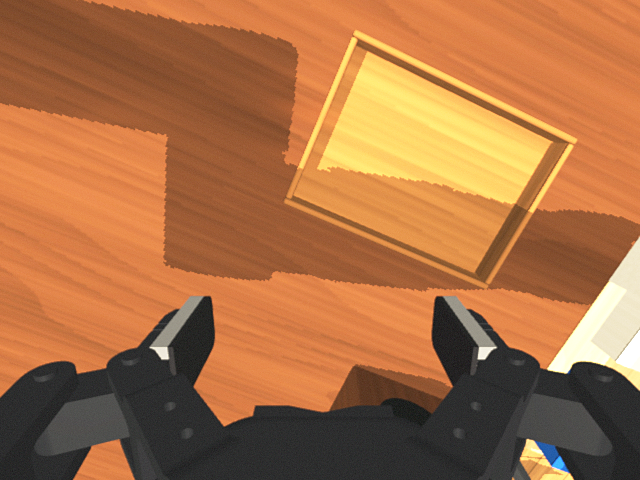

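The move was refused because every row needs all three keys. The picture shows only the tray at (430,160) and the fingers at (185,325) and (465,325).

Call:
jog_arm(
  moves=[
    {"slide": [422,-231,-18],"angular": [0,0,23.7],"fingers": 0},
    {"slide": [422,-231,-18],"angular": [0,0,23.7],"fingers": 0},
    {"slide": [422,-231,-18],"angular": [0,0,23.7],"fingers": 0},
    {"slide": [422,-231,-18],"angular": [0,0,23.7],"fingers": 0},
    {"slide": [422,-231,-18],"angular": [0,0,23.7],"fingers": 0},
    {"slide": [422,-231,-18],"angular": [0,0,23.7],"fingers": 0},
    {"slide": [422,-231,-18],"angular": [0,0,23.7],"fingers": 0},
    {"slide": [422,-231,-18],"angular": [0,0,23.7],"fingers": 0},
    {"slide": [422,-231,-18],"angular": [0,0,23.7],"fingers": 0},
    {"slide": [422,-231,-18],"angular": [0,0,23.7],"fingers": 0},
  ],
)

```text
clock: 2.08
tcp_pos: [0.4834, -0.1985, 0.2581]
orientation: [0.0, 1.0, 0.0, 0.0]
wrist_force: [0.8, -1.0, 0.8]
finger_gap: 0.0855
grip_force: 0.0
```

Call:
jog_arm(
  moves=[
    {"slide": [38,-54,0],"angular": [0,0,0],"fingers": 0},
    {"slide": [38,-54,0],"angular": [0,0,0],"fingers": 0},
    {"slide": [38,-54,0],"angular": [0,0,0],"fingers": 0},
    {"slide": [38,-54,0],"angular": [0,0,0],"fingers": 0},
  ],
)

```text
clock: 2.42
tcp_pos: [0.521, -0.1449, 0.2576]
orientation: [0.0, 1.0, 0.002, -0.0]
wrist_force: [-0.8, -1.4, 0.2]
finger_gap: 0.0854
grip_force: 0.0
```

Run:
```python
from h import *
s=get_state(); print(s['clock'],s['tcp_pos'],s['orientation'],s['wrist_force'])
c=read_camera('wrist'); T=campose(c,s); save('w2',c['color'])
for k,z in dict(optic_center=.0465,optic_cell=.0215,coaster=.006).items():
    print(k,[(np.round(d['point'],1),round(d['p'],2),atz(c,T,d['point'],z)[:2].round(4)) for d in tip_of(k,c)[:3]])
im=c['color'].astype(int); r,g,b=im[...,0],im[...,1],im[...,2]
m=((r>150)&(g<90)&(b<90)).astype(np.uint8)
n,l,st,ce=cv2.connectedComponentsWithStats(m)
for i in range(1,n):
    if st[i,4]>4: print(st[i,4],ce[i].round(1),atz(c,T,ce[i],.0215)[:2].round(4))
```

```text
2.4167 [ 0.52099678 -0.14492576  0.25755291] [ 1.44366996e-04  9.99998482e-01  1.72969851e-03 -1.51119146e-04] [-0.84324817 -1.35596044  0.19526008]
optic_center [(array([448. , 213.5]), 0.94, array([ 0.5146, -0.2652])), (array([188.7, 217.1]), 0.9, array([ 0.5102, -0.0183])), (array([321.1, 198.3]), 0.72, array([ 0.5288, -0.1445]))]
optic_cell [(array([198.3, 212. ]), 0.79, array([ 0.5097, -0.0193])), (array([286.3,  56. ]), 0.7, array([ 0.6551, -0.1123])), (array([438.9, 206.5]), 0.65, array([ 0.5163, -0.264 ]))]
coaster [(array([ 54.7, 257.4]), 0.57, array([0.4546, 0.1484]))]
733 [44.6  9.2] [0.692  0.0999]
7 [230.9   1. ] [ 0.699  -0.0647]
5 [253.2   1. ] [ 0.6991 -0.0843]
5 [266.4   1.8] [ 0.6985 -0.0959]
746 [347.8   7.1] [ 0.6947 -0.1675]
150 [414.1   8.1] [ 0.6942 -0.2259]
15 [427.1   2.9] [ 0.6982 -0.2371]
5 [440.8   1. ] [ 0.6998 -0.249 ]
231 [226.   12.8] [ 0.6898 -0.0598]
10 [260.4   4.7] [ 0.6962 -0.0905]
7 [525.9   2.7] [ 0.6988 -0.3239]
5 [247.2   4.8] [ 0.6961 -0.0789]
11 [285.7   6.4] [ 0.695  -0.1128]
6 [292.5   5.2] [ 0.696  -0.1187]
64 [441.    9.5] [ 0.6932 -0.24
[... 13380 characters left out ...]
[ 0.3073 -0.0445]
10 [248.8 380.9] [ 0.3079 -0.0604]
6 [255.3 381. ] [ 0.3078 -0.068 ]
64 [273.2 380.9] [ 0.308  -0.0889]
601 [232.9 390.2] [ 0.295  -0.0409]
96 [221.2 408. ] [ 0.2698 -0.0253]
10 [236.9 403.9] [ 0.2757 -0.0445]
36 [107.4 443.8] [0.2159 0.1193]
6 [532.5 440.7] [ 0.2225 -0.4064]
16 [116.9 443.9] [0.2159 0.1075]
18 [538.3 444. ] [ 0.2174 -0.4145]
11 [529.7 445.7] [ 0.2147 -0.4042]
12 [551.  446.2] [ 0.214  -0.4308]
406 [102.5 460.7] [0.1896 0.1297]
7 [104.3 449. ] [0.2079 0.1245]
491 [542.1 462.6] [ 0.1883 -0.424 ]
6 [523.3 454. ] [ 0.2018 -0.3983]
6 [113.2 458. ] [0.1939 0.1156]
48 [ 94.  475.7] [0.1653 0.1444]
9 [109.9 476.2] [0.1646 0.1242]
97 [547.6 476.9] [ 0.1652 -0.4349]
```

View pics/w2.png

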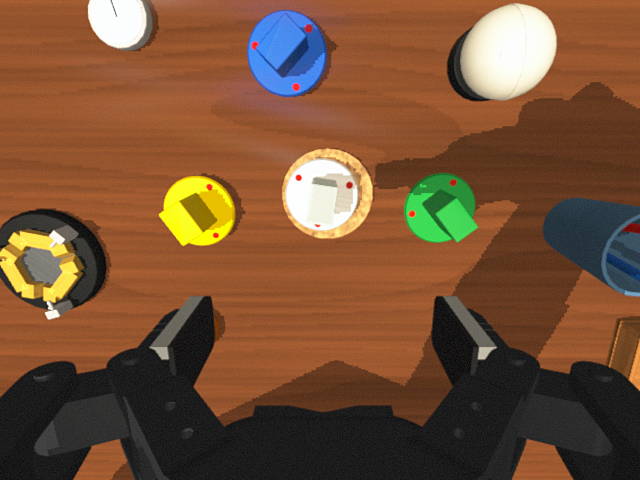

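The wrist view shows the clear prism at (322,195). Its dots are at (298,177), (349,185) and (317,225), so the centre is about (0.5265,-0.1447) and own x is at about 172°. The mount is at (45,262). I'll go lower for a closer look.

Call:
jog_arm(
  moves=[
    {"slide": [6,0,40],"angular": [0,0,4],"fingers": 0},
    {"slide": [6,0,80],"angular": [0,0,8],"fingers": 0},
    {"slide": [6,0,105],"angular": [0,0,8],"fingers": 0},
    {"slide": [6,0,105],"angular": [0,0,8],"fingers": 0},
    {"slide": [6,0,105],"angular": [0,0,8],"fingers": 0},
  ],
)

```text
clock: 3.03
tcp_pos: [0.5249, -0.1469, 0.152]
orientation: [-0.0, 0.998, -0.071, -0.002]
wrist_force: [0.6, 0.2, 0.7]
finger_gap: 0.0856
grip_force: 0.0
```

```bash
cat >> h.py <<'E'
def dots(c,T,z,ctr,rad=.045):
    im=c['color'].astype(int); r,g,b=im[...,0],im[...,1],im[...,2]
    n,l,st,ce=cv2.connectedComponentsWithStats(((r>150)&(g<90)&(b<90)).astype(np.uint8)); o=[]
    for i in range(1,n):
        P=atz(c,T,ce[i],z)[:2]; d=np.hypot(*(P-ctr))
        if st[i,4]>6 and .02<d<rad: o.append((st[i,4],ce[i].round(1),P.round(4),np.degrees(np.arctan2(*(P-ctr)[::-1])).round(1)))
    return o
E
python3 - <<'E'
from h import *
s=get_state(); print(s['clock'],s['tcp_pos'],s['orientation'],s['wrist_force'],s['joint_pos'])
c=read_camera('wrist'); T=campose(c,s); save('w3',c['color'])
for d in dots(c,T,.0215,np.array([.5265,-.1447])): print(d)
for k,z in dict(optic_center=.0465,optic_cell=.0215).items():
    print(k,[(np.round(d['point'],1),round(d['p'],2),atz(c,T,d['point'],z)[:2].round(4)) for d in tip_of(k,c)[:3]])
E
```

```text
3.0333 [ 0.52490232 -0.1469039   0.15195118] [-4.77866231e-04  9.97508573e-01 -7.05266249e-02 -1.55354632e-03] [0.58461295 0.17637117 0.6842483 ] [-4.20099966e-01  3.01940465e-01 -1.95634969e-01  1.07646741e+00
 -1.66050365e-04  2.86266359e+00]
(np.int32(47), array([282.8, 206. ]), array([ 0.5451, -0.1216]), np.float64(51.1))
(np.int32(56), array([353.5, 206.1]), array([ 0.5379, -0.1722]), np.float64(-67.5))
optic_center [(array([144.1, 283.1]), 0.89, array([ 0.5095, -0.0202])), (array([500.4, 229.1]), 0.83, array([ 0.5141, -0.2659])), (array([320.6, 234.3]), 0.56, array([ 0.5273, -0.1468]))]
optic_cell [(array([481. , 217.5]), 0.92, array([ 0.5164, -0.2633])), (array([155.2, 269.3]), 0.9, array([ 0.5104, -0.0171])), (array([240.4,  38.4]), 0.55, array([ 0.6567, -0.1132]))]
```

View pics/w3.png

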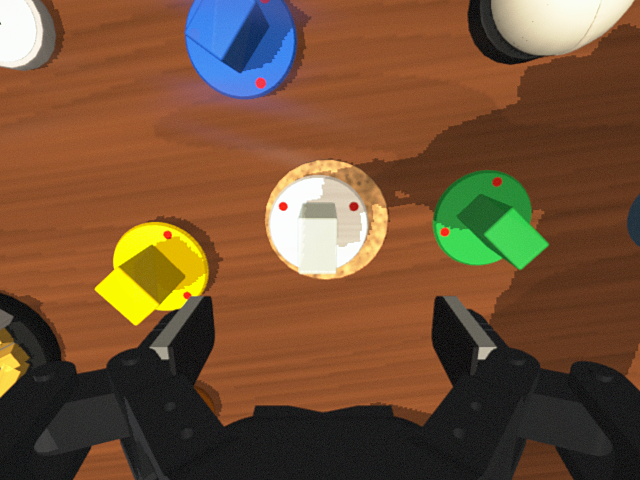

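The two dots in the closer view, (283,206) and (353,206), give a centre of (0.5266,-0.1448) and a block axis of -8.1°. Joint 6 would run out of range at the mount, so I'll turn the tool a half turn for the same grasp.

Call:
jog_arm(
  moves=[
    {"slide": [0,0,0],"angular": [0,0,-7.1],"fingers": 0},
    {"slide": [0,0,0],"angular": [0,0,-14.2],"fingers": 0},
    {"slide": [0,0,0],"angular": [0,0,-21.3],"fingers": 0},
    {"slide": [0,0,0],"angular": [0,0,-28.4],"fingers": 0},
    {"slide": [0,0,0],"angular": [0,0,-35.5],"fingers": 0},
    {"slide": [0,0,0],"angular": [0,0,-42.6],"fingers": 0},
    {"slide": [0,0,0],"angular": [0,0,-49.7],"fingers": 0},
    {"slide": [0,0,0],"angular": [0,0,-56.8],"fingers": 0},
    {"slide": [0,0,0],"angular": [0,0,-63.9],"fingers": 0},
    {"slide": [0,0,0],"angular": [0,0,-71],"fingers": 0},
  ],
)

```text
clock: 4.02
tcp_pos: [0.5279, -0.1471, 0.1553]
orientation: [0.002, 0.851, 0.525, 0.001]
wrist_force: [0.3, -0.2, -0.7]
finger_gap: 0.0855
grip_force: 0.0
```

Call:
jog_arm(
  moves=[
    {"slide": [0,0,0],"angular": [0,0,-7.1],"fingers": 0},
    {"slide": [0,0,0],"angular": [0,0,-14.2],"fingers": 0},
    {"slide": [0,0,0],"angular": [0,0,-21.3],"fingers": 0},
    {"slide": [0,0,0],"angular": [0,0,-28.4],"fingers": 0},
    {"slide": [0,0,0],"angular": [0,0,-35.5],"fingers": 0},
    {"slide": [0,0,0],"angular": [0,0,-42.6],"fingers": 0},
    {"slide": [0,0,0],"angular": [0,0,-49.7],"fingers": 0},
    {"slide": [0,0,0],"angular": [0,0,-56.8],"fingers": 0},
    {"slide": [0,0,0],"angular": [0,0,-63.9],"fingers": 0},
    {"slide": [0,0,0],"angular": [0,0,-71],"fingers": 0},
  ],
)

```text
clock: 4.85
tcp_pos: [0.5278, -0.147, 0.1553]
orientation: [0.002, 0.388, 0.922, -0.0]
wrist_force: [0.5, 0.2, 1.0]
finger_gap: 0.0857
grip_force: 0.0
```

Call:
jog_arm(
  moves=[
    {"slide": [0,0,0],"angular": [0,0,-7.1],"fingers": 0},
    {"slide": [0,0,0],"angular": [0,0,-14.2],"fingers": 0},
    {"slide": [0,0,0],"angular": [0,0,-21.3],"fingers": 0},
    {"slide": [0,0,0],"angular": [0,0,-28.4],"fingers": 0},
    {"slide": [0,0,0],"angular": [0,0,-35.5],"fingers": 0},
    {"slide": [0,0,0],"angular": [0,0,-38],"fingers": 0},
    {"slide": [0,0,0],"angular": [0,0,-38],"fingers": 0},
  ],
)

```text
clock: 5.43
tcp_pos: [0.5278, -0.147, 0.1551]
orientation: [0.002, 0.069, 0.998, -0.001]
wrist_force: [-0.0, 0.1, -0.1]
finger_gap: 0.085
grip_force: 0.0
```

Run:
```python
from h import *
s=get_state(); print(s['clock'],s['tcp_pos'],s['wrist_force'],s['joint_pos'])
c=read_camera('wrist'); T=campose(c,s)
for d in dots(c,T,.0215,np.array([.5266,-.1448])): print(d)
print(slide([.5266,-.1448,.0435],np.radians(171.9)))
```

```text
5.4333 [ 0.52777456 -0.14702276  0.15513022] [-0.02405967  0.10060368 -0.07102709] [-4.18185150e-01  2.99053950e-01 -1.91454014e-01  1.07602019e+00
 -7.87749695e-05 -2.79669655e-01]
(np.int32(45), array([327.8, 186.2]), array([ 0.4978, -0.1404]), np.float64(171.3))
(np.int32(51), array([293.5, 244.6]), array([ 0.5381, -0.172 ]), np.float64(-67.1))
(np.int32(40), array([361.2, 244.9]), array([ 0.5454, -0.1214]), np.float64(51.3))
[array([  1.7,   2.1, 111.3]), array([-0.07,  0.21,  0.04])]
```

Call:
jog_arm(
  moves=[
    {"slide": [1.3,2.1,35],"angular": [0,0.2,0],"fingers": 0},
    {"slide": [1.3,2.1,65],"angular": [0,0.2,0],"fingers": 0},
    {"slide": [1.3,2.1,85],"angular": [0,0.2,0],"fingers": 0},
    {"slide": [1.3,2.1,100],"angular": [0,0.2,0],"fingers": 0},
    {"slide": [1.3,2.1,108],"angular": [0,0.2,0],"fingers": 0},
    {"slide": [1.3,2.1,111],"angular": [0,0.2,0],"fingers": 0},
    {"slide": [1.3,2.1,111],"angular": [0,0.2,0],"fingers": 0},
    {"slide": [1.3,2.1,111],"angular": [0,0.2,0],"fingers": 0},
  ],
)

```text
clock: 6.15
tcp_pos: [0.5264, -0.1445, 0.0429]
orientation: [-0.001, 0.07, 0.998, -0.0]
wrist_force: [0.2, -0.9, 0.8]
finger_gap: 0.0854
grip_force: 0.0
```

Call:
jog_arm(
  squeeze=25,
  moves=[
    {"slide": [0,0,0],"angular": [0,0,0],"fingers": 0.3},
    {"slide": [0,0,0],"angular": [0,0,0],"fingers": 0.5},
    {"slide": [0,0,0],"angular": [0,0,0],"fingers": 0.65},
    {"slide": [0,0,0],"angular": [0,0,0],"fingers": 0.8},
    {"slide": [0,0,0],"angular": [0,0,0],"fingers": 0.9},
    {"slide": [0,0,0],"angular": [0,0,0],"fingers": 0.9},
    {"slide": [0,0,0],"angular": [0,0,0],"fingers": 0.9},
    {"slide": [0,0,0],"angular": [0,0,0],"fingers": 0.9},
    {"slide": [0,0,0],"angular": [0,0,0],"fingers": 0.9},
  ],
)

```text
clock: 6.9
tcp_pos: [0.5256, -0.144, 0.042]
orientation: [-0.002, 0.07, 0.998, 0.0]
wrist_force: [0.0, 0.7, 4.5]
finger_gap: 0.0237
grip_force: 30.8
```

Call:
jog_arm(
  moves=[
    {"slide": [0,0,-5],"angular": [0,0,0],"fingers": 0.9},
    {"slide": [0,0,-20],"angular": [0,0,0],"fingers": 0.9},
    {"slide": [0,0,-50],"angular": [0,0,0],"fingers": 0.9},
    {"slide": [0,0,-85],"angular": [0,0,0],"fingers": 0.9},
    {"slide": [0,0,-120],"angular": [0,0,0],"fingers": 0.9},
    {"slide": [0,0,-140],"angular": [0,0,0],"fingers": 0.9},
    {"slide": [0,0,-140],"angular": [0,0,0],"fingers": 0.9},
    {"slide": [0,0,-140],"angular": [0,0,0],"fingers": 0.9},
  ],
)

```text
clock: 7.57
tcp_pos: [0.5264, -0.1444, 0.1823]
orientation: [-0.001, 0.07, 0.998, -0.0]
wrist_force: [-0.8, -0.7, -3.4]
finger_gap: 0.0237
grip_force: 30.2
```

Run:
```python
from h import *
print(get_state()['wrist_force'],slide([.565,.14,.20]))
```

```text
[-0.75192521 -0.7157273  -3.42103728] [array([  1.4, 287. , -17.9])]
```

Lifted, with the wrist force at -3.4 N. Now move so the camera sees the mount.

Call:
jog_arm(
  moves=[
    {"slide": [0,20,-5],"angular": [0,0,0],"fingers": 0.9},
    {"slide": [0,55,-15],"angular": [0,0,0],"fingers": 0.9},
    {"slide": [0,95,-18],"angular": [0,0,0],"fingers": 0.9},
    {"slide": [0,135,-18],"angular": [0,0,0],"fingers": 0.9},
    {"slide": [0,175,-18],"angular": [0,0,0],"fingers": 0.9},
    {"slide": [0,215,-18],"angular": [0,0,0],"fingers": 0.9},
    {"slide": [0,250,-18],"angular": [0,0,0],"fingers": 0.9},
    {"slide": [0,275,-18],"angular": [0,0,0],"fingers": 0.9},
    {"slide": [0,287,-18],"angular": [0,0,0],"fingers": 0.9},
    {"slide": [0,287,-18],"angular": [0,0,0],"fingers": 0.9},
  ],
)

```text
clock: 8.4
tcp_pos: [0.5646, 0.1425, 0.1969]
orientation: [-0.004, 0.068, 0.998, -0.0]
wrist_force: [-0.0, -0.9, -2.5]
finger_gap: 0.0236
grip_force: 30.0
```

Call:
jog_arm(
  moves=[
    {"slide": [0,0,0],"angular": [0,0,0],"fingers": 0.9},
    {"slide": [0,0,0],"angular": [0,0,0],"fingers": 0.9},
  ],
)

```text
clock: 8.57
tcp_pos: [0.5651, 0.139, 0.1983]
orientation: [-0.003, 0.07, 0.998, -0.0]
wrist_force: [-0.3, -0.5, -2.7]
finger_gap: 0.0236
grip_force: 30.0
```

Run:
```python
from h import *
s=get_state(); print(s['clock'],s['tcp_pos'],s['orientation'],s['wrist_force'],s['joint_pos'])
c=read_camera('wrist'); T=campose(c,s); save('w4',c['color']); np.savez('w4.npz',T=T,f=c['fovy'],cx=c['cx'],cy=c['cy'],im=c['color'])
for k,z in dict(seat_ring=.024,mount=.0).items():
    print(k,[(np.round(d['point'],1),round(d['p'],2),atz(c,T,d['point'],z)[:2].round(4)) for d in tip_of(k,c)[:2]])
# dots in tool frame
zc=s['tcp_pos'][2]-.0435+.0215+.0005
for d in dots(c,T,zc,s['tcp_pos'][:2]): print(d)
# top-down rectified view at z=.024, 0.25 mm/px, 130 mm square, centre (.452,.158)
def rect(z,ctr,half=.07,n=600):
    P=[[ctr[0]+half,ctr[1]+half],[ctr[0]+half,ctr[1]-half],[ctr[0]-half,ctr[1]-half],[ctr[0]-half,ctr[1]+half]]
    src=np.float32([proj(c,T,[*p,z]) for p in P]); H=cv2.getPerspectiveTransform(src,np.float32([[0,0],[n,0],[n,n],[0,n]]))
    return cv2.warpPerspective(c['color'],H,(n,n))
save('w4r',rect(.024,(.452,.158)))
```

```text
8.5667 [0.56514736 0.13900734 0.19831784] [-2.95700420e-03  7.01181971e-02  9.97534203e-01 -4.57054485e-04] [-0.27095029 -0.47274802 -2.69150104] [ 1.03223134e-01  3.46992311e-01 -1.44147234e-02  1.21537234e+00
  1.19951785e-04  2.43574967e-01]
seat_ring []
mount [(array([322.4,  69.1]), 0.64, array([0.4466, 0.154 ]))]
(np.int32(164), array([323. , 232.5]), array([0.5375, 0.142 ]), np.float64(173.9))
(np.int32(121), array([229.9, 278.3]), array([0.5527, 0.0977]), np.float64(-106.7))
```

View pics/w4.png

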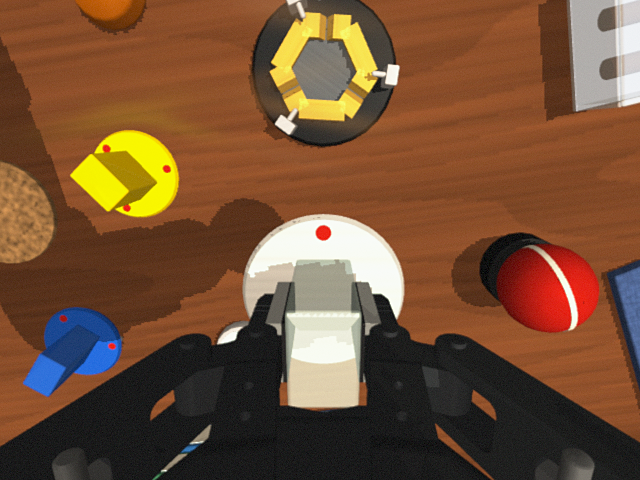

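View pics/w4r.png

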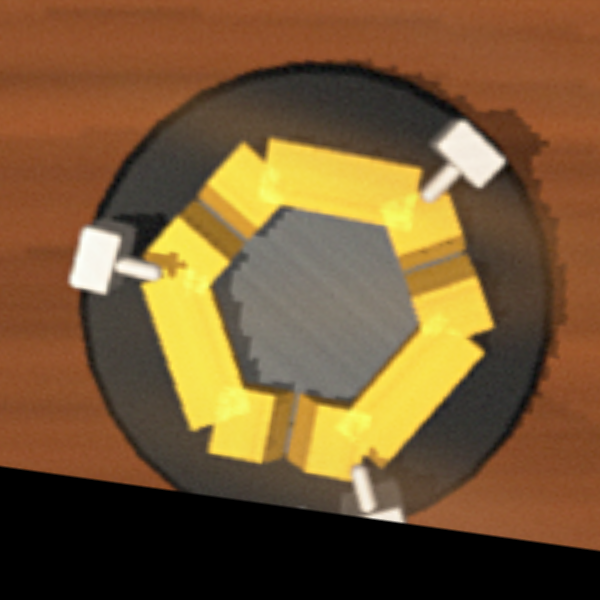

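The wrist view shows the held prism at the bottom centre, with its front dot at (323,232). The mount is at (322,70), and all three brass notches are visible. In the rectified view the notches are roughly at (215,225), (437,264) and (291,425). I'll fit them numerically.

```bash
cat > fit.py <<'E'
import numpy as np, cv2
from h import proj
from scipy.ndimage import map_coordinates
D=np.load('w4.npz'); T=D['T']; c=dict(fovy=float(D['f']),cx=float(D['cx']),cy=float(D['cy']))
g=cv2.GaussianBlur(D['im'],(3,3),0).astype(float).mean(2)
f=240/np.tan(np.radians(c['fovy'])/2); Ti=np.linalg.inv(T)
def samp(P):
    X=Ti[:3,:3]@P.reshape(-1,3).T+Ti[:3,3:]; return map_coordinates(g,[c['cy']+f*X[1]/X[2],c['cx']+f*X[0]/X[2]],order=1)
r=np.linspace(.024,.034,12)
def score(cx,cy,th):
    t=0; out=[]
    for k in range(3):
        a=th+k*2*np.pi/3; u=np.array([np.cos(a),np.sin(a)]); n=np.array([-u[1],u[0]])
        for off,z in ((0,.015),(.0052,.024),(-.0052,.024)):
            v=[]
            for e in (-.001,.001):
                xy=np.array([cx,cy])+r[:,None]*u+(off+e)*n; v.append(samp(np.column_stack([xy,np.full(len(r),z)])))
            out.append(abs((v[1]-v[0]).mean()))
    return sum(min(o,40) for o in out),out
best=[]
for cx in np.arange(.444,.4601,.001):
  for cy in np.arange(.150,.1661,.001):
    for th in np.radians(np.arange(0,120,2)): best.append((score(cx,cy,th)[0],cx,cy,th))
best.sort(reverse=True)
from scipy.optimize import minimize
for b in best[:1]+[x for x in best if abs(x[3]-best[0][3])>.2][:1]:
    m=minimize(lambda p:-score(p[0]/1e3,p[1]/1e3,p[2]/100)[0],[b[1]*1e3,b[2]*1e3,b[3]*100],method='Nelder-Mead',options=dict(initial_simplex=np.array([b[1]*1e3,b[2]*1e3,b[3]*100])+np.array([[0,0,0],[1,0,0],[0,1,0],[0,0,2]])))
    p=m.x; print(round(-m.fun,1),p[:2].round(2),np.degrees(p[2]/100).round(2),np.round(score(p[0]/1e3,p[1]/1e3,p[2]/100)[1]))
    if b is best[0]:
        im=cv2.resize(D['im'],None,fx=4,fy=4,interpolation=cv2.INTER_CUBIC)
        for k in range(3):
            a=p[2]/100+k*2*np.pi/3; u=np.array([np.cos(a),np.sin(a)]); n=np.array([-u[1],u[0]])
            for off,z in ((0,.015),(.0052,.024),(-.0052,.024)):
                q=[tuple(int(v) for v in proj(c,T,[*(p[:2]/1e3+rr*u+off*n),z])*4+2) for rr in (.022,.036)]; cv2.line(im,*q,(0,0,255),1)
        im=im[0:600,920:1640]; cv2.imwrite('pics/fit.png',im[...,::-1])
E
python3 fit.py
```

```text
302.2 [450.19 154.62] 48.73 [32. 77. 36. 21. 40. 65. 13. 47. 53.]
197.3 [455.76 150.09] 62.09 [25. 55. 25.  2. 15. 19.  3. 34. 34.]
```

View pics/fit.png

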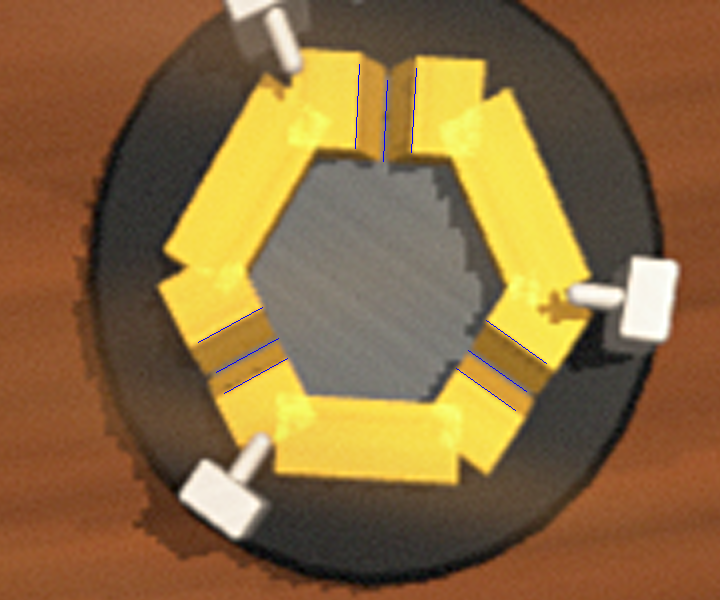

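The fitted lines lie right on the notches: they are at 48.7/168.7/288.7° and the centre is (0.4502,0.1546). The held prism is at 172°, so only about 3° of turn is needed.

Run:
```python
from h import *
print(slide([.4486,.1549,.095],np.radians(168.7)))
```

```text
[array([117.8,  -0.4, 104.9]), array([-0.03, -0.23,  3.19])]
```

Call:
jog_arm(
  moves=[
    {"slide": [25,0,15],"angular": [0,-0.2,1],"fingers": 0.9},
    {"slide": [58,0,35],"angular": [0,-0.2,3.2],"fingers": 0.9},
    {"slide": [90,0,55],"angular": [0,-0.2,3.2],"fingers": 0.9},
    {"slide": [110,0,75],"angular": [0,-0.2,3.2],"fingers": 0.9},
    {"slide": [117.8,-0.4,90],"angular": [0,-0.2,3.2],"fingers": 0.9},
    {"slide": [117.8,-0.4,102],"angular": [0,-0.2,3.2],"fingers": 0.9},
    {"slide": [117.8,-0.4,104.5],"angular": [0,-0.2,3.2],"fingers": 0.9},
    {"slide": [117.8,-0.4,104.5],"angular": [0,-0.2,3.2],"fingers": 0.9},
    {"slide": [117.8,-0.4,104.5],"angular": [0,-0.2,3.2],"fingers": 0.9},
  ],
)

```text
clock: 9.47
tcp_pos: [0.4498, 0.1557, 0.0963]
orientation: [0.001, 0.098, 0.995, 0.0]
wrist_force: [-0.0, -0.2, -2.2]
finger_gap: 0.0241
grip_force: 30.0
```

Run:
```python
from h import *
s=get_state(); print(s['wrist_force'],s['ft_torque'],slide([.4486,.1549,.066],np.radians(168.7)))
c=read_camera('wrist'); T=campose(c,s); save('w5',c['color'])
zc=s['tcp_pos'][2]-.0363+.0155
for d in dots(c,T,zc,s['tcp_pos'][:2]): print(d)
c=read_camera('side'); T=campose(c)
for k in ['optic_center','optic_cell','mount','catches']:
    print(k,[(np.round(d['point'],1),round(d['p'],2)) for d in tip_of(k,c)[:3]])
print('exp',proj(c,T,[.4502,.1546,s['tcp_pos'][2]+.0042]),proj(c,T,[.4502,.1546,0]))
```

```text
[-0.03880964 -0.22820658 -2.15939323] [0.08595167 0.03443879 0.01732254] [array([ 1.1, -1. , 30.3]), array([0.01, 0.08, 0.04])]
(np.int32(162), array([323. , 232.5]), array([0.4223, 0.1602]), np.float64(170.6))
(np.int32(141), array([422.8, 302.1]), array([0.4634, 0.1984]), np.float64(72.3))
(np.int32(10), array([410.1, 325. ]), array([0.4739, 0.1912]), np.float64(55.9))
optic_center [(array([330. , 195.8]), 0.92), (array([260.3, 232.9]), 0.88), (array([328.9, 257. ]), 0.59)]
optic_cell [(array([330.6, 273.8]), 0.83), (array([259.8, 241.4]), 0.81), (array([330., 201.]), 0.68)]
mount [(array([367.3, 348.7]), 0.98), (array([369. , 311.7]), 0.62)]
catches [(array([364.5, 331.9]), 0.87)]
exp [369.27301993 298.85439212] [366.07576955 344.34152302]
```

View pics/w5.png

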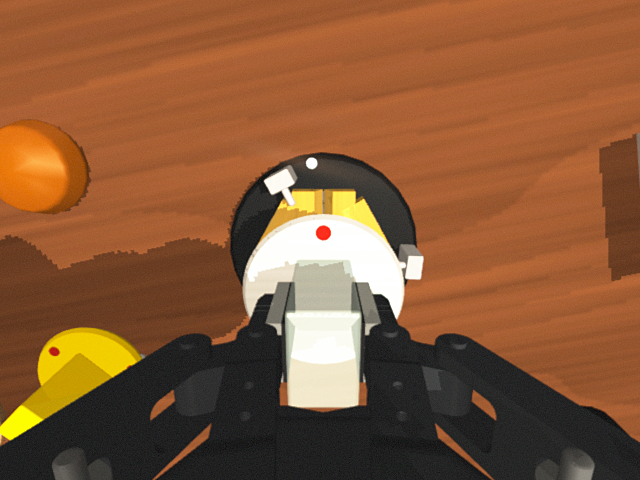

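The view shows the front dot at (323,232) in line with the front notch at (325,200). Lower gently.

Call:
jog_arm(
  moves=[
    {"slide": [1.4,-0.4,10],"angular": [0,0,0],"fingers": 0.9},
    {"slide": [1.4,-0.4,20],"angular": [0,0,0],"fingers": 0.9},
    {"slide": [1.4,-0.4,28],"angular": [0,0,0],"fingers": 0.9},
    {"slide": [1.4,-0.4,32],"angular": [0,0,0],"fingers": 0.9},
    {"slide": [1.4,-0.4,34],"angular": [0,0,0],"fingers": 0.9},
    {"slide": [1.4,-0.4,34],"angular": [0,0,0],"fingers": 0.9},
    {"slide": [1.4,-0.4,34],"angular": [0,0,0],"fingers": 0.9},
  ],
)

```text
clock: 10.35
tcp_pos: [0.4474, 0.156, 0.0616]
orientation: [-0.0, 0.097, 0.995, -0.0]
wrist_force: [0.1, -0.8, -1.7]
finger_gap: 0.0234
grip_force: 30.1
```

Call:
jog_arm(
  moves=[
    {"slide": [0,0,1],"angular": [0,0,0],"fingers": 0.9},
    {"slide": [0,0,2],"angular": [0,0,0],"fingers": 0.9},
    {"slide": [0,0,2],"angular": [0,0,0],"fingers": 0.9},
  ],
)

```text
clock: 10.6
tcp_pos: [0.4479, 0.1561, 0.0598]
orientation: [0.001, 0.098, 0.995, 0.0]
wrist_force: [1.6, 0.6, -0.8]
finger_gap: 0.0239
grip_force: 30.1
```

Call:
jog_arm(
  moves=[
    {"slide": [0,0,0.7],"angular": [0,0,0],"fingers": 0.9},
    {"slide": [0,0,1.5],"angular": [0,0,0],"fingers": 0.9},
    {"slide": [0,0,1.5],"angular": [0,0,0],"fingers": 0.9},
    {"slide": [0,0,1.5],"angular": [0,0,0],"fingers": 0.9},
  ],
)

```text
clock: 10.93
tcp_pos: [0.4483, 0.1562, 0.0585]
orientation: [0.001, 0.098, 0.995, 0.0]
wrist_force: [2.1, 1.5, -1.1]
finger_gap: 0.0238
grip_force: 30.2
```

Run:
```python
from h import *
s=get_state(); print(s['tcp_pos'],s['wrist_force'],s['ft_torque'],slide([.4484,.1555,.0543],np.radians(168.7)))
```

```text
[0.44830194 0.15616784 0.05846954] [ 2.14908801  1.46220876 -1.08622984] [ 0.19871109 -0.5349537   0.01480437] [array([-0.2, -0.6,  4.2]), array([0.03, 0.1 , 0.11])]
```

The feet are entering the notches: we're 2 mm below flat height with low force. I'll ease sideways with the reaction and keep going down.

Call:
jog_arm(
  moves=[
    {"slide": [-0.6,0.6,0.5],"angular": [0,0,0],"fingers": 0.9},
    {"slide": [-0.6,0.6,1.2],"angular": [0,0,0],"fingers": 0.9},
    {"slide": [-0.6,0.6,2],"angular": [0,0,0],"fingers": 0.9},
    {"slide": [-0.6,0.6,2],"angular": [0,0,0],"fingers": 0.9},
    {"slide": [-0.6,0.6,2],"angular": [0,0,0],"fingers": 0.9},
  ],
)

```text
clock: 11.35
tcp_pos: [0.4479, 0.1562, 0.0556]
orientation: [-0.0, 0.098, 0.995, -0.0]
wrist_force: [3.2, -1.7, -5.9]
finger_gap: 0.0234
grip_force: 29.8
```

Call:
jog_arm(
  moves=[
    {"slide": [0,0,0.5],"angular": [0,0,0],"fingers": 0.9},
    {"slide": [0,0,1],"angular": [0,0,0],"fingers": 0.9},
    {"slide": [0,0,1],"angular": [0,0,0],"fingers": 0.9},
  ],
)

```text
clock: 11.6
tcp_pos: [0.4481, 0.1562, 0.0548]
orientation: [0.0, 0.098, 0.995, -0.0]
wrist_force: [4.2, -2.6, -5.5]
finger_gap: 0.0237
grip_force: 29.7
```

Run:
```python
from h import *
for i in range(2):
    s=get_state(); print(s['tcp_pos'],s['wrist_force'],s['ft_torque'])
    c=read_camera('wrist')
T=campose(c,s)
for d in dots(c,T,s['tcp_pos'][2]-.0363+.0155,s['tcp_pos'][:2]): print(d)
```

```text
[0.44813771 0.15617264 0.05480065] [ 4.15660572 -2.61538985 -5.45257896] [-0.58500685 -0.96254274  0.00890431]
[0.44812596 0.1561779  0.05480236] [ 4.16048896 -3.00936503 -5.95674839] [-0.6248758  -0.99016311 -0.033959  ]
(np.int32(158), array([322.8, 232.5]), array([0.4206, 0.1606]), np.float64(170.9))
```

Call:
jog_arm(
  moves=[
    {"slide": [-0.6,-0.2,0],"angular": [0,0,0],"fingers": 0.9},
    {"slide": [-0.6,-0.2,0.7],"angular": [0,0,0],"fingers": 0.9},
    {"slide": [-0.6,-0.2,1.2],"angular": [0,0,0],"fingers": 0.9},
    {"slide": [-0.6,-0.2,1.2],"angular": [0,0,0],"fingers": 0.9},
  ],
)

```text
clock: 12.03
tcp_pos: [0.4486, 0.1561, 0.054]
orientation: [0.0, 0.098, 0.995, -0.0]
wrist_force: [2.6, -1.6, -2.5]
finger_gap: 0.0239
grip_force: 30.1
```

Run:
```python
from h import *
s=get_state(); print(s['tcp_pos'],s['wrist_force'],s['ft_torque'],s['orientation'])
```

```text
[0.44861163 0.15612202 0.05400298] [ 2.62561274 -1.60570557 -2.47916984] [-0.6082894  -0.61829135 -0.05438371] [ 5.36760676e-05  9.75310167e-02  9.95232475e-01 -1.37314270e-04]
```

Call:
jog_arm(
  moves=[
    {"slide": [-0.3,-0.2,0.6],"angular": [0,0,0],"fingers": 0.9},
    {"slide": [-0.3,-0.2,1.2],"angular": [0,0,0],"fingers": 0.9},
    {"slide": [-0.3,-0.2,1.2],"angular": [0,0,0],"fingers": 0.9},
  ],
)

```text
clock: 12.28
tcp_pos: [0.4489, 0.156, 0.0535]
orientation: [0.0, 0.097, 0.995, 0.0]
wrist_force: [-0.1, -1.6, 5.3]
finger_gap: 0.0236
grip_force: 31.3
```

Call:
jog_arm(
  moves=[
    {"slide": [-0.2,0,0.6],"angular": [0,0,0],"fingers": 0.9},
    {"slide": [-0.2,0,1],"angular": [0,0,0],"fingers": 0.9},
    {"slide": [-0.2,0,1],"angular": [0,0,0],"fingers": 0.9},
  ],
)

```text
clock: 12.53
tcp_pos: [0.449, 0.1561, 0.0532]
orientation: [0.0, 0.097, 0.995, 0.0]
wrist_force: [-1.7, -2.8, 13.5]
finger_gap: 0.0236
grip_force: 32.3
```

Stiff contact: 8 N over 0.3 mm, at home height. Now unload, then give a gentle upward tug to check the catches before letting go.

Call:
jog_arm(
  moves=[
    {"slide": [0,0,-1],"angular": [0,0,0],"fingers": 0.9},
    {"slide": [0.1,0.2,-2.5],"angular": [0,0,0],"fingers": 0.9},
    {"slide": [0.1,0.2,-2.5],"angular": [0,0,0],"fingers": 0.9},
  ],
)

```text
clock: 12.78
tcp_pos: [0.4487, 0.1561, 0.0541]
orientation: [-0.0, 0.097, 0.995, -0.0]
wrist_force: [2.0, -2.6, -1.4]
finger_gap: 0.0238
grip_force: 30.1
```

Call:
jog_arm(
  moves=[
    {"slide": [0,0,0],"angular": [0,0,0],"fingers": 0.6},
    {"slide": [0,0,0],"angular": [0,0,0],"fingers": 0.4},
    {"slide": [0,0,0],"angular": [0,0,0],"fingers": 0.35},
    {"slide": [0,0,0],"angular": [0,0,0],"fingers": 0.35},
    {"slide": [0,0,-15],"angular": [0,0,0],"fingers": 0.35},
    {"slide": [0,0,-45],"angular": [0,0,0],"fingers": 0.35},
    {"slide": [0,0,-80],"angular": [0,0,0],"fingers": 0.35},
    {"slide": [0,0,-90],"angular": [0,0,0],"fingers": 0.35},
    {"slide": [0,0,-90],"angular": [0,0,0],"fingers": 0.35},
    {"slide": [0,0,-90],"angular": [0,0,0],"fingers": 0.35},
  ],
)

```text
clock: 13.62
tcp_pos: [0.4493, 0.1563, 0.1444]
orientation: [0.001, 0.097, 0.995, 0.0]
wrist_force: [-1.1, -0.3, 0.2]
finger_gap: 0.056
grip_force: 0.0
```

Run:
```python
from h import *
s=get_state(); print(s['clock'],s['tcp_pos'],s['wrist_force'])
c=read_camera('wrist'); T=campose(c,s); 
for z in (.033,.0335,.036): 
    D=dots(c,T,z+.0065*0,np.array([.4502,.1546])); print(z,[(d[1],d[2],d[3]) for d in D])
    P=np.array([d[2] for d in D]); print([np.hypot(*(P[i]-P[j])).round(4) for i in range(len(P)) for j in range(i)])
a=c['color'][60:420,140:500]; a=cv2.resize(a,(600,600),interpolation=cv2.INTER_CUBIC); save('w6',a)
c=read_camera('side'); save('s2',cv2.resize(c['color'][260:380,290:450],(800,600),interpolation=cv2.INTER_CUBIC))
```

```text
13.6167 [0.44932309 0.15627207 0.14437281] [-1.13363488 -0.25680968  0.2078148 ]
0.033 [(array([322.4, 195.5]), array([0.4216, 0.1605]), np.float64(168.3)), (array([285.6, 258.2]), array([0.46  , 0.1267]), np.float64(-70.6)), (array([358.8, 258.3]), array([0.47  , 0.1769]), np.float64(48.3))]
[np.float64(0.0512), np.float64(0.0511), np.float64(0.0512)]
0.0335 [(array([322.4, 195.5]), array([0.4215, 0.1605]), np.float64(168.3)), (array([285.6, 258.2]), array([0.4599, 0.1267]), np.float64(-70.8)), (array([358.8, 258.3]), array([0.4698, 0.1769]), np.float64(48.6))]
[np.float64(0.0512), np.float64(0.051), np.float64(0.0512)]
0.036 [(array([322.4, 195.5]), array([0.4211, 0.1606]), np.float64(168.3)), (array([285.6, 258.2]), array([0.459 , 0.1272]), np.float64(-72.1)), (array([358.8, 258.3]), array([0.4689, 0.1768]), np.float64(49.9))]
[np.float64(0.0505), np.float64(0.0505), np.float64(0.0506)]
```

View pics/w6.png

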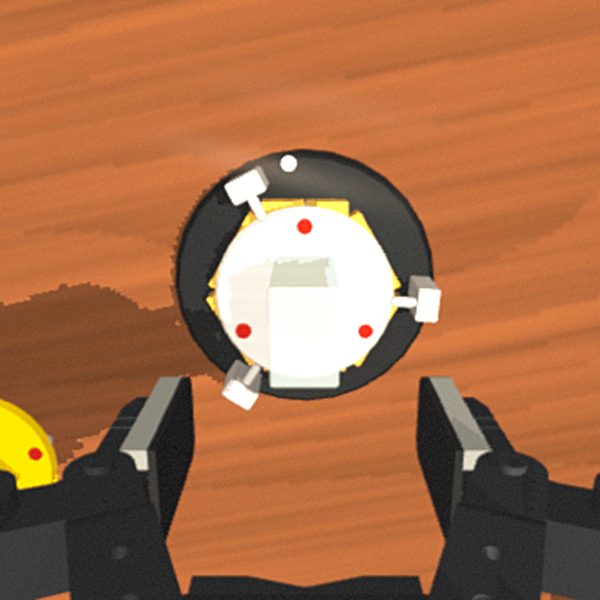

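The prism is seated: the dots are at (304,226), (243,331) and (365,331), equilateral, at 168.4/48.5/-70.7° against the fitted notches at 168.7/48.7/-71.3°. The catches reach over the rim. To be sure it is home, I'll press the top centre gently with shut fingers.

Call:
jog_arm(
  moves=[
    {"slide": [-1.4,-1,0],"angular": [0,0,0],"fingers": 1},
    {"slide": [-1.4,-1,0],"angular": [0,0,0],"fingers": 1},
    {"slide": [-1.4,-1,0],"angular": [0,0,0],"fingers": 1},
    {"slide": [-1.4,-1,0],"angular": [0,0,0],"fingers": 1},
    {"slide": [-1.4,-1,15],"angular": [0,0,0],"fingers": 1},
    {"slide": [-1.4,-1,30],"angular": [0,0,0],"fingers": 1},
    {"slide": [-1.4,-1,40],"angular": [0,0,0],"fingers": 1},
    {"slide": [-1.4,-1,45],"angular": [0,0,0],"fingers": 1},
    {"slide": [-1.4,-1,45],"angular": [0,0,0],"fingers": 1},
    {"slide": [-1.4,-1,45],"angular": [0,0,0],"fingers": 1},
  ],
)

```text
clock: 14.55
tcp_pos: [0.4501, 0.1548, 0.0992]
orientation: [-0.0, 0.098, 0.995, -0.0]
wrist_force: [0.0, -0.3, 0.0]
finger_gap: 0.0001
grip_force: 0.0
```

Call:
jog_arm(
  moves=[
    {"slide": [0,0,1.5],"angular": [0,0,0],"fingers": 1},
    {"slide": [0,0,3],"angular": [0,0,0],"fingers": 1},
    {"slide": [0,0,4],"angular": [0,0,0],"fingers": 1},
    {"slide": [0,0,4],"angular": [0,0,0],"fingers": 1},
  ],
)

```text
clock: 14.88
tcp_pos: [0.4503, 0.1549, 0.0953]
orientation: [0.0, 0.098, 0.995, -0.0]
wrist_force: [-0.4, 0.1, -0.9]
finger_gap: -0.0001
grip_force: 0.0
```

Call:
jog_arm(
  moves=[
    {"slide": [0,0,0.6],"angular": [0,0,0],"fingers": 1},
    {"slide": [0,0,1.2],"angular": [0,0,0],"fingers": 1},
    {"slide": [0,0,1.2],"angular": [0,0,0],"fingers": 1},
  ],
)

```text
clock: 15.13
tcp_pos: [0.4502, 0.1549, 0.094]
orientation: [0.0, 0.098, 0.995, -0.0]
wrist_force: [-0.2, -0.1, 0.3]
finger_gap: 0.0002
grip_force: 0.0
```

Call:
jog_arm(
  moves=[
    {"slide": [0,0,0.4],"angular": [0,0,0],"fingers": 1},
    {"slide": [0,0,0.8],"angular": [0,0,0],"fingers": 1},
    {"slide": [0,0,0.8],"angular": [0,0,0],"fingers": 1},
  ],
)

```text
clock: 15.38
tcp_pos: [0.4506, 0.1549, 0.0938]
orientation: [0.001, 0.098, 0.995, 0.0]
wrist_force: [-0.1, -0.1, 4.0]
finger_gap: 0.0002
grip_force: 2.4
```

Contact at a block top height of about 0.083 m, which is home. Press to about 14 N.

Call:
jog_arm(
  moves=[
    {"slide": [0,0,0.6],"angular": [0,0,0],"fingers": 1},
    {"slide": [0,0,1.2],"angular": [0,0,0],"fingers": 1},
    {"slide": [0,0,1.2],"angular": [0,0,0],"fingers": 1},
  ],
)

```text
clock: 15.63
tcp_pos: [0.4509, 0.155, 0.0935]
orientation: [0.001, 0.097, 0.995, 0.0]
wrist_force: [-2.4, -0.3, 12.1]
finger_gap: -0.0004
grip_force: 5.8
```

Call:
jog_arm(
  moves=[
    {"slide": [0,0,-2],"angular": [0,0,0],"fingers": 1},
    {"slide": [0,0,-10],"angular": [0,0,0],"fingers": 1},
    {"slide": [0,0,-40],"angular": [0,0,0],"fingers": 1},
    {"slide": [-40,0,-75],"angular": [0,0,0],"fingers": 1},
    {"slide": [-70,0,-100],"angular": [0,0,0],"fingers": 1},
    {"slide": [-80,0,-100],"angular": [0,0,0],"fingers": 1},
    {"slide": [-80,0,-100],"angular": [0,0,0],"fingers": 1},
    {"slide": [-80,0,-100],"angular": [0,0,0],"fingers": 1},
  ],
)

```text
clock: 16.3
tcp_pos: [0.5294, 0.1391, 0.1923]
orientation: [0.0, 0.098, 0.995, 0.0]
wrist_force: [-1.0, -0.0, -0.6]
finger_gap: 0.0001
grip_force: 0.0
```

Run:
```python
from h import *
s=get_state(); c=read_camera('wrist'); T=campose(c,s); print(s['wrist_force'])
D=dots(c,T,.0335,np.array([.4502,.1546])); print([(d[1],d[2],d[3]) for d in D])
p=proj(c,T,[.4502,.1546,.045]).astype(int); print(p)
y=max(0,p[1]-80); x=max(0,p[0]-80); save('w7',cv2.resize(c['color'][y:y+160,x:x+160],(600,600),interpolation=cv2.INTER_CUBIC))
```

```text
[-0.95762923 -0.01410595 -0.55017252]
[(array([324.1,  72.7]), array([0.4216, 0.1604]), np.float64(168.6)), (array([290.5, 135.5]), array([0.4598, 0.1267]), np.float64(-70.9)), (array([357.5, 136.3]), array([0.4703, 0.1766]), np.float64(47.6))]
[324 114]
```

View pics/w7.png

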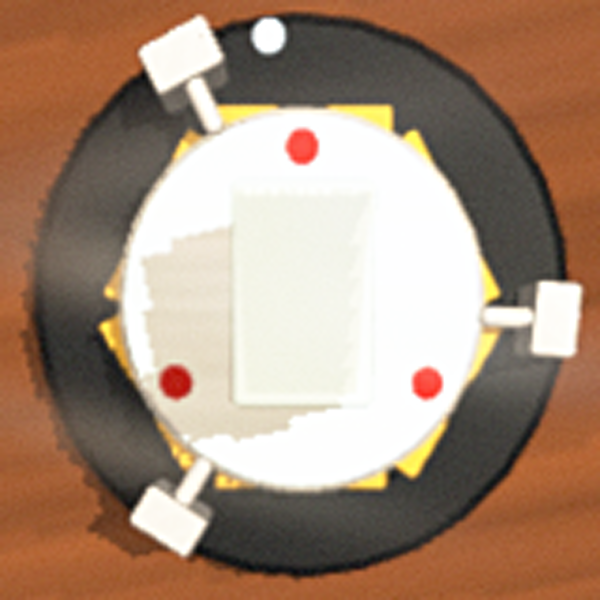

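The final view shows the cell centred, with the dots at (302,146), (177,382) and (427,382). All three catches bear on the rim at (213,125), (487,315) and (205,465). Handing in.

```bash
python3 -c "
from workcell import *
print(hand_in())"
```

```text
the job is handed in; nothing more can be done
None
```

The prism is seated in the three-point mount, with its feet in the notches, all three spring catches at its rim and the gripper clear. I pressed it home with at most about 16 N and handed in at about 16 s; no verdict came back.

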